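Nest the empty parts pots, leave the one in use

ROBOT

A 7-joint arm with a two-finger parallel gripper is mounted at the origin on the work surface. World frame = base frame: x ahead of the robot, y to its left, z up, the work surface at z = 0. Lengths are in m, angles in degrees, forces in N, time in s.
With the tool pointing down it reaches from about 0.425 to 1.025 m from the base axis. Payload 3.6 kg.
Tool frame: the origin (TCP) lies at the very end of the fingers, on their centre line; the grasp point (between the pads) lies behind it (robot.grip_depth is the z of the grasp point in the tool frame, in m); z points along the fingers, y is the line along which they close (so a half turn about z gives the same grasp; the last joint's range is limited). The gripper opens to 85 mm and grips with 20 to 120 N. Pads are 22 mm wide; open, the fingers measure 114 mm over their backs; the gripper's body (76 mm by 85 mm) begins 54 mm behind the grasp point. The pads swing forward as they close: fully open they stand 13 mm farther back than shut.
Start: joints at [66.32, 33.873, 2.773, 92.16, -1.908, 54.013, -1.931], TCP at [0.228, -0.688, 0.231] pointing down, gripper open.
Joint ranges: [-153.93, 153.93], [-27.13, 128.08], [-72.61, 78.16], [10.71, 143.7], [-87.88, 267.88], [4.46, 118.87], [-176.78, 176.78]. Speed limits (degrees/s): [147.25, 147.25, 180, 180, 180, 180, 180].

INTERFACE

Orientations are given as a 3x3 rotation matrix whose columns are the frame's x, y, z axes.
In Python, from station import robot gives the robot as it stands.
- The arm moves only by the tool servo_tool, never from a script. Its arguments are lists of equal length, an entry for each row: "gripper": the closure, from -1 (fully open) to 1 (shut); "delta_pos": the shift along the tool's x, y, z as a fraction of full scale, a list of three; "dr": the turn, a rotation vector about the tool's x, y, z as a fraction of full scale, a list of three. In form: {"gripper": [gripper, ...], "delta_pos": [[x, y, z], ...], "dr": [[wx, wy, wz], ...]}. A call has 1 to 5 rows; each row is the pose to reach, as a shift and turn from the pose commanded when the call began, along the tool's axes at that moment; what a row does not reach only later rows make up. Full scale, the value 1, is 0.3 m for a shift and pi/2 rad for a turn. A row lasts 1/8 s, in which the tool goes at most 62.5 mm and 10.7 degrees, less where a joint would pass 70% of its speed; a pose out of reach is approached as far as the arm can. A call with a number of a shift or a turn outside -1 to 1 is refused whole. A call with a gripper value outside its range is refused whole. The fingers move at their own pace and stop on an object; the grip force is fixed at half the most. Time passes only in rows, so rows that repeat a pose let the fingers close. It gives the time, the measured TCP pose, the force, the opening and the grip force at its end, in the units of the state.
- robot.read_state(): the state, without advancing time (a new reading comes with each control period).
- robot.grab_frame(name): name is "side" or "top" or "wrist"; returns a dict with "img" (420x560x3 uint8, red, green, blue), "camera_matrix" (3x3 intrinsics, pixels), "R" (3x3) and "t" (3): a world point X has camera coordinates R X + t. Camera axes: x right, y down, z forward; pixel columns grow to the right and rows downward; lengths in m; the calibration is good to about 2 mm. A picture is of the moment at which its call begins. There is no depth.
- robot.close_job(): hands the job in; it is judged then, once.
Trained networks look in a picture, given as the dict that the camera call returned (one of the last four; its "shot" number tells which), for a name from the list of things; names that differ only in an ending like _2 or _b are one class to them, and where a whole thing is asked for, a point or a joint stands for the part that bears it (a point fixed in the world has none). Each returns a list of dicts, best first, with "p" (0 to 1); they miss things now and then, are a little off and sometimes report something else, mostly with a low value. They report only what shows in the picture. A call takes as long as a camera call. They do not tell look-alikes from the thing itself.
- robot.cut_out(thing, picture): "mask" (420x560 bool, what is visible of it) and "uv" ([column, row] in pixels, amid what is visible of it).
The state is a dict: "time_s": time; "joint_positions": joint angles; "dq": joint speeds; "tau": joint torques, N m; "ee_pos": TCP position; "tool_rot": TCP orientation; "ft_force": force on the tool from outside, world axes, zero at the start; "ft_torque": the same for the moment, N m; "finger_gap": opening from 0.0 (shut) to 1.0 (fully open); "grip_force": force on a finger pad.
Only numpy, scipy, OpenCV 4.12 (cv2) and the standard library are available. Lean on these libraries where they do the work, as an engineer would, in place of code of your own. Each camera call takes 0.05 s, during which the arm holds its last target. There are 200 camera calls.

TASK

Three of the four aluminium pots on the repair bench are empty: nest those three inside one another in size order, each standing on the floor of the next wider one, with the stack upright on the mat. The pot with the bottle in it is in use, so leave that pot, the bottle and everything else lying about where they are. Lower each pot in, do not drop it.

Things in the scene. Friction and masses are not known exactly. Their poses are not given: they have to be found in the camera images.
- pot_s: plain aluminium cylindrical pot, open at the top, the narrowest and tallest of four: 40 mm outside diameter, 128 mm tall, straight wall 3 mm thick, floor 4 mm thick. Origin at the centre of its underside, z along its axis towards the mouth. At the start it leans in the cradle, its axis 32 degrees from vertical, mouth up and towards the robot.
- pot_m: plain aluminium cylindrical pot, open at the top, the second narrowest: 54 mm outside diameter, 100 mm tall, straight wall 3 mm thick, floor 4 mm thick. Origin at the centre of its underside, z along its axis towards the mouth. Starts upright on the mat.
- pot_l: plain aluminium cylindrical pot, open at the top, the second widest: 70 mm outside diameter, 75 mm tall, straight wall 3 mm thick, floor 4 mm thick. Origin at the centre of its underside, z along its axis towards the mouth. Starts upright on the mat.
- pot_xl: plain aluminium cylindrical pot, open at the top, the widest and lowest: 90 mm outside diameter, 50 mm tall, straight wall 3 mm thick, floor 4 mm thick. Origin at the centre of its underside, z along its axis towards the mouth. Starts upright on the mat.
- bottle: closed brown plastic bottle with a black cap, 34 mm diameter, 120 mm tall, standing in one of the three upright pots. Origin at the centre of its underside, z up.
- cradle: black cradle fixed on the mat: base plate 130 x 90 x 8 mm, and above it a V trough that supports the lower 66 mm of the leaning pot from beneath, with a foot plate under its bottom; open above and on the far side. Origin at the centre of the base's underside; the pot's underside centre rests 36 mm above it. x points level, away from the robot: the pot's axis leans from z by 32 degrees towards -x.
- mat: blue work mat fixed on the bench, 360 (x) x 660 (y) x 4 mm. Origin at the centre of its underside.
- phone: black phone lying flat, 150 x 72 x 8 mm, long side along its x. Origin at the centre of its underside. Bystander.
- screwdriver: screwdriver with a green handle lying on the mat, 140 mm long along its x, about 25 mm thick. Bystander.
- battery: flat black battery, 90 x 50 x 8 mm, long side along its x. Origin at the centre of its underside. Bystander.
- tape: yellow reel lying flat, 60 mm diameter, 18 mm tall. Origin at the centre of its underside. Bystander.
- brush: wooden-handled brush lying on the bench, 180 mm long along its x. Bystander.
- carton: open white tray, 130 x 100 x 35 mm, on the bench. Origin at the centre of its underside. Bystander.
Mind the look-alikes: they are no part of the job. Leave any orange or yellow look-alike of the pot_l alone.

How it is judged:
By the outcome, as a careful person would: the job done as asked, in the order asked, and still so for the second after the job is handed in, with the robot touching nothing.
It also fails if it takes over 58 s, if anything falls off the work surface, if the arm or the gripper's body presses on something with over 40 N, if the wrist force passes 120 N, or if a joint passes its speed limit or range.

## Working session

There is one attempt and no reset: what is moved stays moved. The work goes in short steps, Python scripts to look and compute and a tool call to move; the robot and the scene stay as the last step left them, time stands still between calls to the robot, and variables do not carry over. Pictures are saved under pics/ and viewed, at most 10 in all, crops included, and the job is handed in when it is done.

Besides the shell and the picture viewer there is one more tool, called after "Call:" as name(argument=value, ...) on one line, values as JSON. servo_tool: Moves the arm, as the interface text tells. Its arguments: {"type":"object","properties":{"gripper":{"type":"array","items":{"type":"number"}},"delta_pos":{"type":"array","items":{"type":"array","items":{"type":"number","minimum":-1,"maximum":1}}},"dr":{"type":"array","items":{"type":"array","items":{"type":"number","minimum":-1,"maximum":1}}}},"required":["gripper","delta_pos","dr"]}

```bash
ls; mkdir -p pics
python3 - <<'E'
from station import robot
import cv2,numpy as np
s=robot.read_state(); print(s['time_s'],s['ee_pos'],s['tool_rot'],robot.grip_depth)
for n in ['top','side']:
    f=robot.grab_frame(n); cv2.imwrite(f'pics/{n}0.png',f['img'][:,:,::-1]); print(n,f['camera_matrix'],f['R'],f['t'])
    for th in ['pot_s','pot_m','pot_l','pot_xl','bottle','cradle']:
        print(th,[(round(d['p'],2),np.round(d['uv']),int(d['mask'].sum())) for d in robot.cut_out(th,f)][:4])
E
```

```text
pics
0.0 [ 0.22765468 -0.68744921  0.23014044] [[ 9.49256343e-01  3.14502264e-01 -8.49289416e-04]
 [ 3.14503376e-01 -9.49254048e-01  2.09273031e-03]
 [-1.48022996e-04 -2.25364190e-03 -9.99997450e-01]] -0.0187
top [[427.04434146   0.         272.78324092]
 [  0.         427.04434146 207.54844406]
 [  0.           0.           1.        ]] [[ 0.00726231 -0.99995463  0.0061649 ]
 [-0.99065807 -0.00803408 -0.13613244]
 [ 0.1361758  -0.00511867 -0.99067147]] [0.01463104 0.50670906 1.08564133]
pot_s [(0.88, array([186., 273.]), 723), (0.84, array([117., 144.]), 843), (0.83, array([346., 189.]), 450), (0.8, array([135., 283.]), 803)]
pot_m [(0.88, array([186., 273.]), 723), (0.84, array([117., 144.]), 843), (0.83, array([346., 189.]), 450), (0.8, array([135., 283.]), 803)]
pot_l [(0.88, array([186., 273.]), 723), (0.84, array([117., 144.]), 843), (0.83, array([346., 189.]), 450), (0.8, array([135., 283.]), 803)]
pot_xl [(0.85, array([274., 206.]), 1005)]
bottle [(0.47, array([199., 208.]), 158)]
cradle [(0.66, array([341., 178.]), 1192)]
side [[454.17039138   0.         274.85352962]
 [  0.         454.17039138 208.26485472]
 [  0.           0.           1.        ]] [[-0.92183515 -0.38757237  0.00275876]
 [-0.2072751   0.48696128 -0.8484726 ]
 [ 0.32750112 -0.78272369 -0.52923212]] [0.48023054 0.18031238 1.28952024]
pot_s [(0.98, array([254., 259.]), 686), (0.88, array([213., 229.]), 725), (0.62, array([159., 295.]), 1022), (0.62, array([298., 319.]), 1157)]
pot_m [(0.98, array([254., 259.]), 686), (0.88, array([213., 229.]), 725), (0.62, array([159., 295.]), 1022), (0.62, array([298., 319.]), 1157)]
pot_l [(0.98, array([254., 259.]), 686), (0.88, array([213., 229.]), 725), (0.62, array([159., 295.]), 1022), (0.62, array([298., 319.]), 1157)]
pot_xl [(0.55, array([280., 228.]), 750), (0.3, array([252., 258.]), 681)]
bottle [(0.43, array([256., 246.]), 90)]
cradle [(0.8, array([280., 199.]), 640)]
```

```bash
cd pics; python3 -c "
import cv2
for n,c in(('top',(60,340,60,460)),('side',(140,380,60,400))):
    i=cv2.imread(n+'0.png');cv2.imwrite(n+'c.png',cv2.resize(i[c[0]:c[1],c[2]:c[3]],None,fx=2,fy=2,interpolation=cv2.INTER_CUBIC))"
```

```text
(no output)
```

View pics/topc.png

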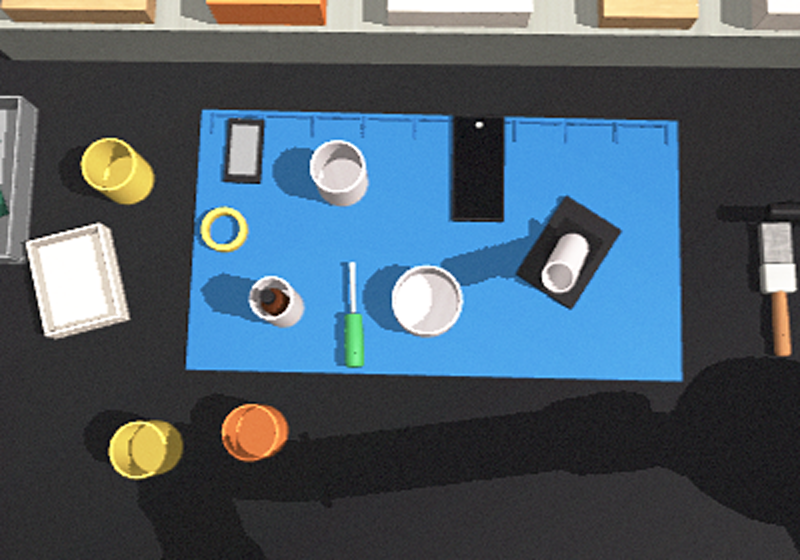

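View pics/sidec.png

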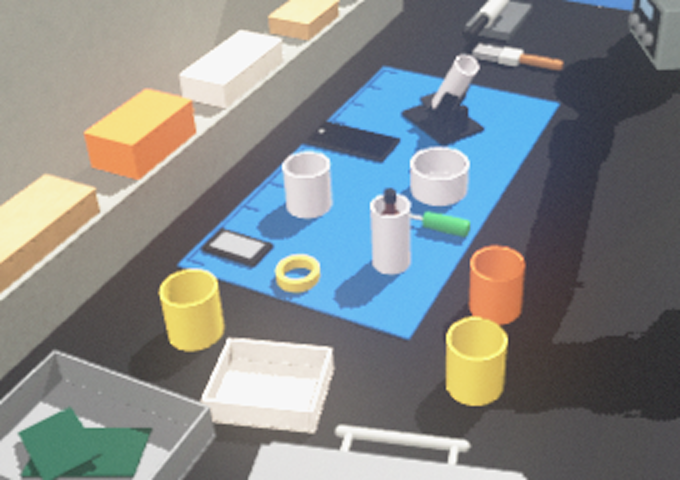

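The side crop (view 2) and the top crop (view 1) show the bottle in the narrow pot_m at top pixel (197,210). The empty pots are pot_xl at about (273,210), pot_l at about (229,146), and pot_s in the cradle at about (343,191). The orange and yellow pots are look-alikes. Next I'll fit the poses from both cameras.

```bash
cat > h.py <<'E'
import numpy as np,cv2
from scipy.optimize import minimize
def proj(f,P):
    c=P@np.array(f['R']).T+f['t']; u=c@np.array(f['camera_matrix']).T; return u[:,:2]/u[:,2:]
def cyl(base,ax,r,h):
    ax=ax/np.linalg.norm(ax); a=np.cross(ax,[0.3,1,0]);a/=np.linalg.norm(a);b=np.cross(ax,a)
    t=np.linspace(0,2*np.pi,48,endpoint=False)[:,None]; c=r*(np.cos(t)*a+np.sin(t)*b)
    return np.vstack([base+c,base+h*ax+c])
def sil(f,P,S=8):
    h=cv2.convexHull((proj(f,P)*S+S/2-.5).astype(np.float32))
    m=np.zeros((420*2,560*2),np.uint8); 
    cv2.fillConvexPoly(m,np.round(h*(2/S)*16).astype(np.int32),1,shift=4); return cv2.resize(m.astype(np.float32),(560,420),interpolation=cv2.INTER_AREA)
def iou(f,P,mask):
    s=sil(f,P); k=mask.astype(np.float32); return np.minimum(s,k).sum()/np.maximum(s,k).sum()
def best(robot,th,f,P):
    c=[(iou(f,P,d['mask']),i,d) for i,d in enumerate(robot.cut_out(th,f))]
    return max(c,key=lambda x:x[:2]) if c else None
def back(f,uv,z):
    R=np.array(f['R']);d=R.T@np.linalg.inv(f['camera_matrix'])@[*uv,1];o=-R.T@f['t'];return o+d*(z-o[2])/d[2]
E
cat > fit.py <<'E'
from h import *
from station import robot
T=robot.grab_frame('top');S=robot.grab_frame('side')
def model(k,p):
    D={'pot_l':(.035,.075),'pot_xl':(.045,.05),'pot_s':(.02,.128)}[k]
    if k!='pot_s': return cyl(np.array([p[0],p[1],.004]),np.array([0,0,1.]),*D)
    a=np.radians(32); return cyl(np.array([p[0],p[1],.04]),np.array([-np.sin(a)*np.cos(p[2]),-np.sin(a)*np.sin(p[2]),np.cos(a)]),*D)
for k,uv,z in (('pot_xl',(273.5,210),.03),('pot_l',(229,146),.04),('pot_s',(344,188),.08)):
    p=list(back(T,uv,z)[:2])
    if k=='pot_s': p.append(-.55); 
    out={}
    for name,fs in (('both',(T,S)),('top',(T,)),('side',(S,))):
        ms=[(f,best(robot,k,f,model(k,p))) for f in fs]
        ms=[(f,m[2]['mask']) for f,m in ms if m and m[0]>.15]
        if not ms: continue
        g=lambda q:-sum(iou(f,model(k,q),m) for f,m in ms)/len(ms)
        sx=np.array([p]+[np.array(p)+d for d in np.diag([.015,.015,.3][:len(p)])])
        r=minimize(g,p,method='Nelder-Mead',options=dict(initial_simplex=sx,xatol=1e-4,fatol=1e-4))
        print(k,name,len(ms),np.round(r.x,4),round(-r.fun,3))
E
python3 fit.py
```

```text
pot_xl both 2 [0.5    0.0186] 0.928
pot_xl top 1 [0.5004 0.0196] 0.932
pot_xl side 1 [0.5011 0.0163] 0.934
pot_l both 2 [0.6683 0.1356] 0.92
pot_l top 1 [0.6683 0.1369] 0.897
pot_l side 1 [0.6691 0.1348] 0.945
pot_s both 2 [ 0.5721 -0.1736 -0.6104] 0.762
pot_s top 1 [ 0.5719 -0.1722 -0.5907] 0.874
pot_s side 1 [ 0.573  -0.1811 -0.661 ] 0.673
```

Call:
servo_tool(gripper=[-1,-1,-1,-1,-1], delta_pos=[[0.13,-0.13,-0.02],[0.27,-0.25,-0.04],[0.4,-0.38,-0.06],[0.53,-0.51,-0.08],[0.67,-0.63,-0.1]], dr=[[0,0,0],[0,0,0],[0,0,0],[0,0,0],[0,0,0]])

```text
time_s: 2.02
ee_pos: [0.3598, -0.4441, 0.2617]
tool_rot: [[0.949, 0.314, 0.0], [0.314, -0.949, -0.0], [0.0, 0.0, -1.0]]
ft_force: [-0.4, -0.1, -0.1]
finger_gap: 1.003
grip_force: 0.0
```

Call:
servo_tool(gripper=[-1,-1,-1,-1,-1], delta_pos=[[0.13,-0.13,0],[0.27,-0.25,0],[0.4,-0.38,0],[0.53,-0.51,0],[0.67,-0.63,0]], dr=[[0,0,0.04],[0,0,0.08],[0,0,0.12],[0,0,0.16],[0,0,0.2]])

```text
time_s: 2.65
ee_pos: [0.4913, -0.2015, 0.2617]
tool_rot: [[1.0, 0.003, 0.001], [0.003, -1.0, -0.0], [0.001, 0.0, -1.0]]
ft_force: [1.5, -0.9, -0.3]
finger_gap: 0.997
grip_force: 0.0
```

```bash
cat >> h.py <<'E'
from scipy.spatial.transform import Rotation as Ro
def go(robot,pos,R):
    s=robot.read_state();C=np.array(s['tool_rot'])
    print('t',round(s['time_s'],2),'pos',np.round(s['ee_pos'],4),'q',np.round(s['joint_positions'],0),'F',np.round(s['ft_force'],1),'gap',np.round(s['finger_gap'],3),np.round(s['grip_force'],1))
    print('dpos',np.round(C.T@(np.array(pos)-s['ee_pos'])/.3,4),'dr',np.round(Ro.from_matrix(C.T@R).as_rotvec()/(np.pi/2),4))
DOWN=np.diag([1.,-1,-1])
E
python3 -c "
from h import *
from station import robot
go(robot,[.668,.136,.23],DOWN)"
```

```text
t 2.65 pos [ 0.4913 -0.2015  0.2617] q [ 17.  18.   1. 115.  -0.  47. -72.] F [ 1.5 -0.9 -0.3] gap 0.997 0.0
dpos [ 0.5928 -1.1231  0.1056] dr [ 0.0002 -0.0004  0.0021]
```

Call:
servo_tool(gripper=[-1,-1,-1,-1], delta_pos=[[0.08,-0.16,0],[0.16,-0.31,0],[0.24,-0.47,0.0],[0.3,-0.6,0.0]], dr=[[0,0,0],[0,0,0],[0,0,0],[0,0,0]])

```text
time_s: 3.15
ee_pos: [0.5808, -0.02, 0.2616]
tool_rot: [[1.0, 0.007, 0.001], [0.007, -1.0, 0.001], [0.001, -0.001, -1.0]]
ft_force: [0.9, -0.4, -0.7]
finger_gap: 0.997
grip_force: 0.0
```

Call:
servo_tool(gripper=[-1,-1,-1,-1,-1], delta_pos=[[0.08,-0.16,0.03],[0.16,-0.31,0.06],[0.24,-0.45,0.09],[0.293,-0.523,0.106],[0.293,-0.523,0.106]], dr=[[0,0,0],[0,0,0],[0,0,0],[0,0,0],[0,0,0]])

```text
time_s: 3.78
ee_pos: [0.6671, 0.1382, 0.2288]
tool_rot: [[1.0, 0.01, -0.0], [0.01, -1.0, 0.002], [-0.0, -0.002, -1.0]]
ft_force: [0.4, -0.6, 0.8]
finger_gap: 1.003
grip_force: 0.0
```

```bash
cat > w.py <<'E'
import sys
from h import *
from station import robot
k,r,h,x,y,z=sys.argv[1],*map(float,sys.argv[2:7])
W=robot.grab_frame('wrist');cv2.imwrite(f'pics/w_{k}_{W["shot"]}.png',W['img'][:,:,::-1]);print('shot',W['shot'])
M=lambda q:cyl(np.array([q[0],q[1],z]),np.array([0,0,1.]),r,h)
for d in robot.cut_out(k,W): print(round(d['p'],2),d['uv'],int(d['mask'].sum()),round(iou(W,M((x,y)),d['mask']),2))
b=best(robot,k,W,M((x,y)))
if b:
    m=b[2]['mask'];g=lambda q:-iou(W,M(q),m)
    q=minimize(g,[x,y],method='Nelder-Mead',options=dict(initial_simplex=[[x,y],[x+.01,y],[x,y+.01]],xatol=1e-4,fatol=1e-4));print('fit',np.round(q.x,4),round(-q.fun,3))
    cv2.polylines(W['img'],[np.int32(proj(W,M(q.x))[i:i+48]) for i in (0,48)],True,(255,0,0));cv2.imwrite(f'pics/w_{k}_{W["shot"]}.png',W['img'][:,:,::-1])
go(robot,[x,y,.23],DOWN)
E
python3 w.py pot_l .035 .075 .668 .136 .004
```

```text
shot 5
0.74 [280.3, 191.3] 5008 0.91
0.74 [19.5, 181.0] 2683 0.0
0.59 [555.2, 289.5] 789 0.0
0.57 [213.5, 339.1] 3238 0.0
0.44 [93.8, 414.2] 86 0.0
fit [0.6682 0.1334] 0.975
t 3.92 pos [0.6663 0.133  0.2295] q [ -13.   31.   -3.   98.    2.   51. -107.] F [ 0.6 -0.2 -0.1] gap 0.998 0.0
dpos [ 0.0057 -0.0099 -0.0015] dr [0.0009 0.0003 0.0025]
```

```bash
python3 w.py pot_l .035 .075 .668 .135 .004|grep -v '0.0$'
```

```text
shot 6
0.95 [270.9, 190.9] 4870 0.94
fit [0.6683 0.1334] 0.955
dpos [ 0.0053 -0.0067 -0.0004] dr [ 0.0005 -0.0001  0.0021]
```

View pics/w_pot_l_6.png

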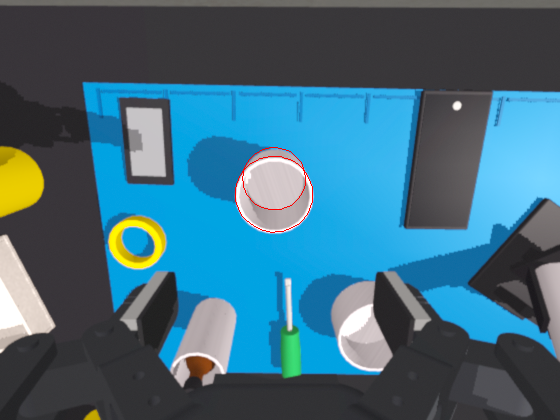

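View 3: the fitted rim circle lies on pot_l at (274,192). I'll descend and grip.

Call:
servo_tool(gripper=[-1,-1,-1,-1,-1], delta_pos=[[0.005,-0.003,0.15],[0.005,-0.003,0.3],[0.005,-0.003,0.44],[0.005,-0.003,0.54],[0.005,-0.003,0.593]], dr=[[0,0,0.002],[0,0,0.002],[0,0,0.002],[0,0,0.002],[0,0,0.002]])

```text
time_s: 4.7
ee_pos: [0.6672, 0.1346, 0.0502]
tool_rot: [[1.0, 0.001, -0.002], [0.001, -1.0, -0.001], [-0.002, 0.001, -1.0]]
ft_force: [-1.3, -0.2, -0.8]
finger_gap: 0.999
grip_force: 0.0
```

Call:
servo_tool(gripper=[0,0,1,1,1], delta_pos=[[0,0,0],[0,0,0],[0,0,0],[0,0,0],[0,0,0]], dr=[[0,0,0],[0,0,0],[0,0,0],[0,0,0],[0,0,0]])

```text
time_s: 5.32
ee_pos: [0.6683, 0.1359, 0.0519]
tool_rot: [[1.0, 0.003, 0.0], [0.003, -1.0, 0.0], [0.0, -0.0, -1.0]]
ft_force: [0.4, -0.3, -1.1]
finger_gap: 0.803
grip_force: 67.6
```

```bash
python3 -c "
from h import *
from station import robot
print(robot.grip_depth)
go(robot,[.668,.134,.20],DOWN)
W=robot.grab_frame('wrist');S=robot.grab_frame('side')
cv2.imwrite('pics/g1.png',np.hstack([cv2.resize(W['img'],(400,300)),cv2.resize(S['img'][170:320,130:330],(400,300))])[:,:,::-1])"
```

```text
-0.0187
t 5.33 pos [0.6683 0.1359 0.0519] q [ -13.   43.   -3.  104.    3.   33. -108.] F [ 0.4 -0.3 -1.1] gap 0.803 67.6
dpos [-0.0008  0.0062 -0.4936] dr [-0.0001 -0.0003  0.0016]
```

View pics/g1.png

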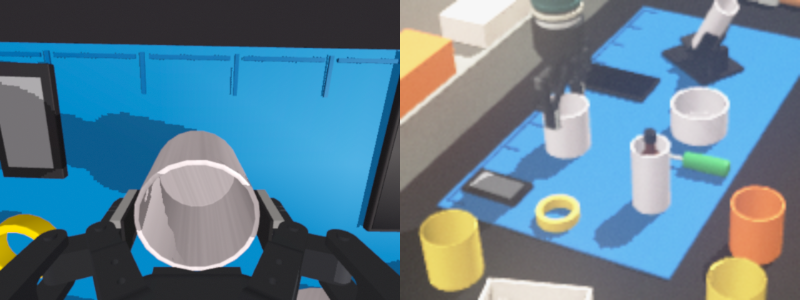

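View 4: the fingers hold pot_l at its rim, with a gap of 68 mm. I'll lift it and carry it over pot_xl.

Call:
servo_tool(gripper=[1,1,1,1,1], delta_pos=[[0,0,-0.05],[0,0,-0.15],[0,0,-0.28],[0,0,-0.4],[0,0,-0.45]], dr=[[0,0,0],[0,0,0],[0,0,0],[0,0,0],[0,0,0]])

```text
time_s: 6.05
ee_pos: [0.6697, 0.1361, 0.19]
tool_rot: [[1.0, 0.002, 0.005], [0.002, -1.0, 0.001], [0.005, -0.001, -1.0]]
ft_force: [-0.1, -0.6, -2.0]
finger_gap: 0.805
grip_force: 67.9
```

Call:
servo_tool(gripper=[1,1,1,1,1], delta_pos=[[-0.08,0.06,0],[-0.22,0.15,0],[-0.36,0.25,0],[-0.5,0.35,0],[-0.56,0.39,0]], dr=[[0,0,0],[0,0,0],[0,0,0],[0,0,0],[0,0,0]])

```text
time_s: 6.68
ee_pos: [0.4963, 0.0159, 0.186]
tool_rot: [[1.0, 0.0, -0.004], [0.0, -1.0, -0.002], [-0.004, 0.002, -1.0]]
ft_force: [1.1, 0.7, -1.3]
finger_gap: 0.803
grip_force: 67.9
```

```bash
cat > chk.py <<'E'
from h import *
from station import robot
T=robot.grab_frame('top');S=robot.grab_frame('side')
go(robot,[.5,.0186,.056],DOWN)
cv2.imwrite('pics/chk%d.png'%T['shot'],np.hstack([cv2.resize(T['img'][140:260,200:360],(400,300),interpolation=3),cv2.resize(S['img'][150:270,190:350],(400,300),interpolation=3)])[:,:,::-1]);print(T['shot'])
s=robot.read_state();b=np.array(s['ee_pos']);
for n,f in(('T',T),('S',S)):
    P=cyl(np.array([.5,.0186,.004]),np.array([0,0,1.]),.045,.05);m=best(robot,'pot_xl',f,P);print(n,m and (m[0],m[2]['uv']))
    P=cyl(b-[0,0,.048],np.array([0,0,1.]),.035,.075);m=best(robot,'pot_l',f,P);print(n,m and (m[0],m[2]['uv']),proj(f,(b-[0,0,.011])[None]))
E
python3 chk.py
```

```text
t 6.78 pos [0.4969 0.0162 0.1861] q [  -4.   22.   -4.  123.    2.   36. -100.] F [ 0.1  0.5 -2.2] gap 0.804 67.9
dpos [ 0.012  -0.0087  0.4336] dr [ 0.0009  0.0027 -0.0003]
9
T None
T (np.float32(0.0), [132.4, 283.7]) [[274.14962517 203.37960147]]
S (np.float32(0.9568), [279.6, 228.4])
S (np.float32(0.7062295), [285.3, 189.8]) [[280.36155847 186.89457133]]
```

Call:
servo_tool(gripper=[1,1,1,1], delta_pos=[[0.01,-0.008,0.1],[0.01,-0.008,0.2],[0.01,-0.008,0.25],[0.01,-0.008,0.25]], dr=[[0,0,0],[0,0,0],[0,0,0],[0,0,0]])

```text
time_s: 7.48
ee_pos: [0.5035, 0.0213, 0.1106]
tool_rot: [[1.0, 0.003, -0.002], [0.003, -1.0, -0.0], [-0.002, 0.0, -1.0]]
ft_force: [0.5, 1.4, -1.2]
finger_gap: 0.801
grip_force: 68.0
```

```bash
python3 chk.py
```

```text
t 7.58 pos [0.5043 0.0211 0.112 ] q [  -5.   29.   -3.  125.    4.   26. -101.] F [ 1.2 -0.7 -1.3] gap 0.807 68.0
dpos [-0.0147  0.0084  0.1868] dr [-0.0001 -0.0007  0.0019]
11
T None
T (np.float32(0.0), [184.2, 272.7]) [[271.88641    204.77599073]]
S (np.float32(0.6161914), [279.0, 232.9])
S (np.float32(0.7650218), [278.3, 209.2]) [[277.28160138 208.37262691]]
```

View pics/chk11.png

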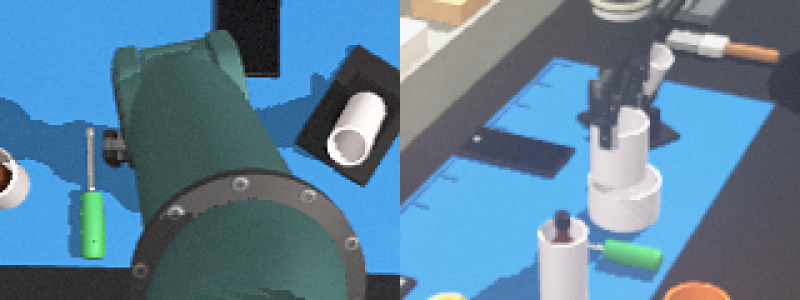

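View 5: pot_l hangs just above pot_xl's mouth and looks roughly centred. I'll re-centre it and lower gently.

Call:
servo_tool(gripper=[1,1,1,1,1], delta_pos=[[-0.01,0.008,0],[-0.01,0.008,0.04],[-0.01,0.008,0.08],[-0.01,0.008,0.12],[-0.01,0.008,0.15]], dr=[[0,0,0],[0,0,0],[0,0,0],[0,0,0],[0,0,0]])

```text
time_s: 8.4
ee_pos: [0.5001, 0.0184, 0.0653]
tool_rot: [[1.0, 0.003, -0.001], [0.003, -1.0, -0.0], [-0.001, 0.0, -1.0]]
ft_force: [0.2, 0.5, -0.7]
finger_gap: 0.802
grip_force: 68.0
```

Call:
servo_tool(gripper=[1,1,1,1,1], delta_pos=[[0,0,0.01],[0,0,0.02],[0,0,0.025],[0,0,0.03],[0,0,0.03]], dr=[[0,0,0],[0,0,0],[0,0,0],[0,0,0],[0,0,0]])

```text
time_s: 9.02
ee_pos: [0.5005, 0.0184, 0.0577]
tool_rot: [[1.0, 0.002, 0.0], [0.002, -1.0, 0.0], [0.0, -0.0, -1.0]]
ft_force: [0.1, 0.4, -1.2]
finger_gap: 0.8
grip_force: 68.0
```

Call:
servo_tool(gripper=[1,1,1], delta_pos=[[0,0,0.003],[0,0,0.006],[0,0,0.006]], dr=[[0,0,0],[0,0,0],[0,0,0]])

```text
time_s: 9.4
ee_pos: [0.5004, 0.0183, 0.0558]
tool_rot: [[1.0, 0.003, -0.0], [0.003, -1.0, -0.0], [-0.0, 0.0, -1.0]]
ft_force: [-0.1, -0.2, -1.0]
finger_gap: 0.805
grip_force: 68.0
```

Call:
servo_tool(gripper=[1,1], delta_pos=[[0,0,0.003],[0,0,0.003]], dr=[[0,0,0],[0,0,0]])

```text
time_s: 9.65
ee_pos: [0.5006, 0.0183, 0.0555]
tool_rot: [[1.0, 0.002, 0.0], [0.002, -1.0, -0.0], [0.0, 0.0, -1.0]]
ft_force: [-1.2, 0.2, 4.8]
finger_gap: 0.8
grip_force: 68.8
```

Contact shows as +4.8 N, so pot_l is standing on pot_xl's floor. I'll open and lift clear.

Call:
servo_tool(gripper=[-1,-1,-1,-1], delta_pos=[[0,0,0],[0,0,0],[0,0,0],[0,0,0]], dr=[[0,0,0],[0,0,0],[0,0,0],[0,0,0]])

```text
time_s: 10.15
ee_pos: [0.5004, 0.0184, 0.0548]
tool_rot: [[1.0, 0.003, -0.0], [0.003, -1.0, -0.0], [-0.0, 0.0, -1.0]]
ft_force: [-0.6, -0.3, -0.2]
finger_gap: 0.999
grip_force: 0.0
```

Call:
servo_tool(gripper=[-1,-1,-1,-1,-1], delta_pos=[[0,0,-0.05],[0,0,-0.15],[0,0,-0.3],[0,0,-0.45],[0,0,-0.6]], dr=[[0,0,0],[0,0,0],[0,0,0],[0,0,0],[0,0,0]])

```text
time_s: 10.78
ee_pos: [0.5001, 0.0183, 0.2374]
tool_rot: [[1.0, 0.002, 0.001], [0.002, -1.0, 0.0], [0.001, -0.0, -1.0]]
ft_force: [1.3, 0.1, -0.1]
finger_gap: 1.001
grip_force: 0.0
```

```bash
python3 -c "
from h import *
from station import robot
a=np.radians(32);y=-.6;ax=np.array([-np.sin(a)*np.cos(y),-np.sin(a)*np.sin(y),np.cos(a)])
b=np.array([.572,-.173,.04]);m=b+.128*ax
z=-ax;yt=np.array([np.sin(y),-np.cos(y),0]);R=np.stack([np.cross(yt,z),yt,z],1);print(m,R)
go(robot,m+.10*ax,R)
go(robot,m+.10*ax+[0,0,.05],DOWN)
W=robot.grab_frame('wrist');print(W['shot']);cv2.imwrite('pics/w2.png',W['img'][:,:,::-1])
"; python3 w.py pot_l .035 .075 .5005 .0185 .008
```

```text
[ 0.51601776 -0.13470049  0.14855016] [[ 0.6999243  -0.56464247  0.43736124]
 [-0.47884397 -0.82533561 -0.29921492]
 [ 0.52991926  0.         -0.8480481 ]]
t 10.78 pos [0.5001 0.0183 0.2374] q [ -4.  17.  -4. 120.   2.  42. -99.] F [ 1.3  0.1 -0.1] gap 1.001 0.0
dpos [-0.0936  0.4099  0.0133] dr [-0.1073  0.3441  0.3733]
t 10.78 pos [0.5001 0.0183 0.2374] q [ -4.  17.  -4. 120.   2.  42. -99.] F [ 1.3  0.1 -0.1] gap 1.001 0.0
dpos [-0.0935  0.4099 -0.1534] dr [-0.0001 -0.0006  0.0015]
13
shot 14
0.98 [91.0, 198.1] 4004 0.0
0.97 [277.0, 195.9] 4555 0.94
0.82 [480.6, 168.5] 6092 0.0
0.75 [13.5, 321.2] 1155 0.0
0.59 [85.8, 315.8] 1809 0.0
fit [0.5021 0.0177] 0.953
t 10.97 pos [0.5008 0.0183 0.2365] q [ -4.  17.  -4. 120.   2.  42. -99.] F [-1.1 -0.2  0.3] gap 1.001 0.0
dpos [-0.0011 -0.0005  0.0217] dr [-0.0001 -0.0019  0.0015]
```

View pics/w2.png

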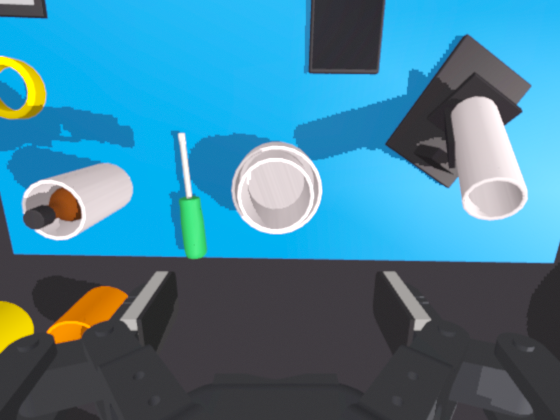

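View 6: pot_l stands inside pot_xl at (277,187). pot_s is fully visible with its rim at (493,198). The cradle plate corners are (465,35), (530,87), (448,187) and (387,143), so I'll use them to fit pot_s.

```bash
cat > fs.py <<'E'
from h import *
from station import robot
W=robot.grab_frame('wrist');T=robot.grab_frame('top')
for f,c in((W,[(465,35),(530,87),(448,187),(387,143)]),(T,[(60+567/2,60+196/2),(60+621/2,60+232/2),(60+572/2,60+308/2),(60+516/2,60+273/2)])):
    P=np.array([back(f,u,.012)[:2] for u in c]);print(np.round(P,4).tolist(),'ctr',P.mean(0).round(4),[(np.degrees(np.arctan2(*d[::-1])).round(1),np.linalg.norm(d).round(3)) for d in (P[0]-P[3],P[1]-P[2],P[1]-P[0],P[2]-P[3])])
def M(q):
    a=np.radians(32);return cyl(np.array([q[0],q[1],.04]),np.array([-np.sin(a)*np.cos(q[2]),-np.sin(a)*np.sin(q[2]),np.cos(a)]),.02,.128)
p=np.array([.572,-.174,-.6])
ms=[(f,best(robot,'pot_s',f,M(p))) for f in(W,T)];print([m[0] for f,m in ms])
for sel in (ms,ms[:1],ms[1:]):
    g=lambda q:-sum(iou(f,M(q),m[2]['mask']) for f,m in sel)/len(sel)
    r=minimize(g,p,method='Nelder-Mead',options=dict(initial_simplex=[p]+[p+d for d in np.diag([.01,.01,.2])],xatol=1e-4,fatol=1e-4));q=r.x;print(q.round(4),np.degrees(q[2]).round(1),-r.fun, 'rim',M(q)[48:].mean(0).round(4))
E
python3 fs.py
```

```text
[[0.6491, -0.1691], [0.6012, -0.244], [0.4961, -0.1754], [0.5442, -0.1024]] ctr [ 0.5726 -0.1727] [(np.float64(-32.5), np.float64(0.124)), (np.float64(-33.1), np.float64(0.125)), (np.float64(-122.6), np.float64(0.089)), (np.float64(-123.4), np.float64(0.087))]
[[0.6474, -0.1732], [0.5981, -0.2456], [0.4939, -0.1775], [0.5407, -0.1029]] ctr [ 0.57   -0.1748] [(np.float64(-33.3), np.float64(0.128)), (np.float64(-33.2), np.float64(0.124)), (np.float64(-124.3), np.float64(0.088)), (np.float64(-122.1), np.float64(0.088))]
[np.float32(0.9354735), np.float32(0.86575776)]
[ 0.5725 -0.1747 -0.5888] -33.7 0.9156094789505005 rim [ 0.5161 -0.137   0.1486]
[ 0.5717 -0.1756 -0.6019] -34.5 0.9748436808586121 rim [ 0.5158 -0.1372  0.1486]
[ 0.5732 -0.1742 -0.5903] -33.8 0.8726215362548828 rim [ 0.5168 -0.1364  0.1486]
```

```bash
cat > ps.py <<'E'
import sys
from h import *
from station import robot
y=np.radians(-33.3);a=np.radians(32);ax=np.array([-np.sin(a)*np.cos(y),-np.sin(a)*np.sin(y),np.cos(a)])
rim=np.array([.572,-.1745,.04])+.128*ax
yt=np.array([np.sin(y),-np.cos(y),0]);R=np.stack([np.cross(yt,-ax),yt,-ax],1)
go(robot,rim+float(sys.argv[1])*ax,R)
E
python3 ps.py .09
```

```text
t 11.18 pos [0.4994 0.0182 0.2338] q [ -4.  18.  -4. 120.   2.  42. -99.] F [ 0.  -0.3 -0.7] gap 0.998 0.0
dpos [-0.0808  0.4308  0.0301] dr [-0.1031  0.3469  0.3621]
```

Call:
servo_tool(gripper=[-1,-1,-1,-1,-1], delta_pos=[[-0.02,0.09,-0.05],[-0.04,0.18,-0.05],[-0.06,0.26,-0.05],[-0.07,0.34,-0.02],[-0.08,0.43,0]], dr=[[-0.021,0.069,0.072],[-0.041,0.139,0.145],[-0.062,0.208,0.217],[-0.082,0.278,0.29],[-0.103,0.347,0.362]])

```text
time_s: 11.8
ee_pos: [0.4821, -0.1004, 0.2372]
tool_rot: [[0.785, -0.483, 0.389], [-0.414, -0.875, -0.251], [0.461, 0.036, -0.887]]
ft_force: [0.8, -1.6, -0.9]
finger_gap: 1.004
grip_force: 0.0
```

Call:
servo_tool(gripper=[-1,-1], delta_pos=[[0,0,0],[0,0,0]], dr=[[0,0,0],[0,0,0]])

```text
time_s: 12.05
ee_pos: [0.4841, -0.0982, 0.2377]
tool_rot: [[0.788, -0.477, 0.389], [-0.409, -0.878, -0.249], [0.46, 0.037, -0.887]]
ft_force: [0.7, -0.1, 0.7]
finger_gap: 1.001
grip_force: 0.0
```

```bash
python3 ps.py .05
```

```text
t 12.05 pos [ 0.4841 -0.0982  0.2377] q [ -32.   12.   34.  139.   45.   11. -162.] F [ 0.7 -0.1  0.7] gap 1.001 0.0
dpos [-0.0145  0.0517  0.1703] dr [-0.006   0.0499  0.0575]
```

The arm can't reach the full 32° tilt this close to the base: the elbow is near its limit. The pads are parallel to the lean plane, so a tilt of about 20° still gives a sound grasp.

```bash
cat > ps.py <<'E'
import sys
from h import *
from station import robot
y=np.radians(-33.3);a=np.radians(32);b=np.radians(float(sys.argv[2]));ax=np.array([-np.sin(a)*np.cos(y),-np.sin(a)*np.sin(y),np.cos(a)])
rim=np.array([.572,-.1745,.04])+.128*ax
tz=np.array([np.sin(b)*np.cos(y),np.sin(b)*np.sin(y),-np.cos(b)])
yt=np.array([np.sin(y),-np.cos(y),0]);R=np.stack([np.cross(yt,tz),yt,tz],1)
go(robot,rim-.024*ax+(.0187-float(sys.argv[1]))*tz,R)
E
python3 ps.py .09 20
```

```text
t 12.05 pos [ 0.4841 -0.0982  0.2377] q [ -32.   12.   34.  139.   45.   11. -162.] F [ 0.7 -0.1  0.7] gap 1.001 0.0
dpos [0.0356 0.0563 0.1805] dr [ 0.0001 -0.0834  0.0579]
```

Call:
servo_tool(gripper=[-1,-1,-1,-1], delta_pos=[[0.018,0.028,0.04],[0.036,0.056,0.08],[0.036,0.056,0.1],[0.036,0.056,0.1]], dr=[[0,-0.042,0.029],[0,-0.083,0.058],[0,-0.083,0.058],[0,-0.083,0.058]])

```text
time_s: 12.55
ee_pos: [0.495, -0.1266, 0.2165]
tool_rot: [[0.783, -0.552, 0.286], [-0.519, -0.834, -0.19], [0.343, 0.0, -0.939]]
ft_force: [0.9, 0.2, -0.6]
finger_gap: 1.002
grip_force: 0.0
```

```bash
python3 ps.py .05 20
```

```text
t 12.55 pos [ 0.495  -0.1266  0.2165] q [  -8.   15.   13.  133.   23.   16. -141.] F [ 0.9  0.2 -0.6] gap 1.002 0.0
dpos [ 0.0103 -0.0078  0.2129] dr [ 0.0009 -0.0007 -0.0024]
```

Call:
servo_tool(gripper=[-1,-1,-1], delta_pos=[[0.01,-0.008,0.1],[0.01,-0.008,0.2],[0.01,-0.008,0.2]], dr=[[0,0,-0.002],[0,0,-0.002],[0,0,-0.002]])

```text
time_s: 12.92
ee_pos: [0.5153, -0.1354, 0.1601]
tool_rot: [[0.788, -0.547, 0.283], [-0.513, -0.837, -0.189], [0.341, 0.004, -0.94]]
ft_force: [-0.7, -0.7, -0.4]
finger_gap: 1.004
grip_force: 0.0
```

```bash
python3 ps.py 0 20
cat > fw.py <<'E'
from h import *
from station import robot
W=robot.grab_frame('wrist');a=np.radians(32)
M=lambda q:cyl(np.array([q[0],q[1],.04]),np.array([-np.sin(a)*np.cos(-.581),-np.sin(a)*np.sin(-.581),np.cos(a)]),.02,.128)
p=np.array([.572,-.1745])
D=robot.cut_out('pot_s',W);print([(round(d['p'],2),d['uv'],int(d['mask'].sum()),round(float(iou(W,M(p),d['mask'])),2)) for d in D])
m=best(robot,'pot_s',W,M(p))[2]['mask']
r=minimize(lambda q:-iou(W,M(q),m),p,method='Nelder-Mead',options=dict(initial_simplex=[p,p+[.01,0],p+[0,.01]],xatol=1e-4,fatol=1e-4));print(r.x.round(4),r.fun)
cv2.polylines(W['img'],[np.int32(proj(W,M(p))[48:])],True,(255,0,0));cv2.imwrite('pics/w3.png',W['img'][:,:,::-1])
E
python3 fw.py
```

```text
t 12.93 pos [ 0.5153 -0.1354  0.1601] q [  -8.   23.   16.  133.   25.    7. -142.] F [-0.7 -0.7 -0.4] gap 1.004 0.0
dpos [0.0069 0.0047 0.1779] dr [0.0018 0.0009 0.0027]
[(0.85, [277.4, 236.1], 8617, 0.96), (0.67, [86.3, 409.2], 616, 0.0)]
[ 0.5723 -0.1754] -0.9653182625770569
```

View pics/w3.png

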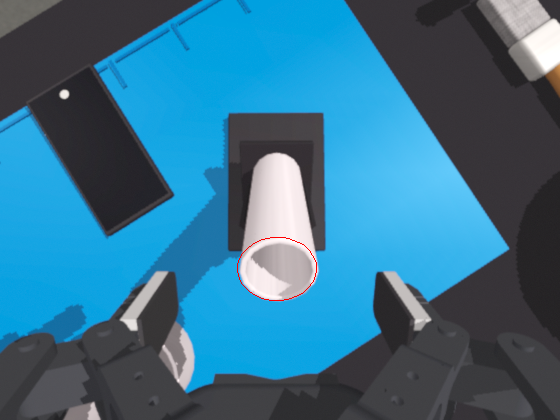

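View 7: the predicted rim circle lies on pot_s at (277,268), centred between the fingers. Joint 6 is close to its limit, so I'll reduce the tilt to 8°.

```bash
python3 ps.py .05 8;python3 ps.py 0 8 | tail -1
```

```text
t 13.07 pos [ 0.5162 -0.1361  0.1624] q [  -8.   23.   16.  133.   25.    7. -142.] F [ 1.   0.3 -1. ] gap 1.0 0.0
dpos [0.022  0.005  0.0194] dr [ 0.0002 -0.1347  0.0009]
dpos [-0.013   0.0049  0.1824] dr [ 0.0002 -0.1347  0.0009]
```

Call:
servo_tool(gripper=[-1,-1,-1,-1], delta_pos=[[0.011,0.003,-0.01],[0.022,0.005,-0.01],[0.022,0.005,0.01],[0.022,0.005,0.01]], dr=[[0,-0.068,0],[0,-0.135,0],[0,-0.135,0],[0,-0.135,0]])

```text
time_s: 13.58
ee_pos: [0.5201, -0.1428, 0.1608]
tool_rot: [[0.827, -0.55, 0.114], [-0.545, -0.835, -0.078], [0.139, 0.002, -0.99]]
ft_force: [0.4, -0.2, 0.2]
finger_gap: 0.997
grip_force: 0.0
```

```bash
python3 ps.py 0 8
```

```text
t 13.57 pos [ 0.5201 -0.1428  0.1608] q [  15.   24.   -8.  124.   16.   25. -130.] F [ 0.4 -0.2  0.2] gap 0.997 0.0
dpos [ 0.0036 -0.007   0.1726] dr [ 0.0016  0.0004 -0.0008]
```

Call:
servo_tool(gripper=[-1,-1,-1,-1,-1], delta_pos=[[0.003,-0.003,0.05],[0.003,-0.003,0.1],[0.003,-0.003,0.15],[0.003,-0.003,0.172],[0.003,-0.003,0.172]], dr=[[0,0,0],[0,0,0],[0,0,0],[0,0,0],[0,0,0]])

```text
time_s: 14.2
ee_pos: [0.5284, -0.1463, 0.1093]
tool_rot: [[0.827, -0.55, 0.114], [-0.545, -0.835, -0.077], [0.137, 0.002, -0.991]]
ft_force: [0.7, -0.1, -0.5]
finger_gap: 0.997
grip_force: 0.0
```

```bash
python3 ps.py 0 8
```

```text
t 14.2 pos [ 0.5284 -0.1463  0.1093] q [  13.   30.   -5.  125.   19.   19. -132.] F [ 0.7 -0.1 -0.5] gap 0.997 0.0
dpos [-0.0017 -0.0012 -0.0016] dr [ 0.0011  0.0014 -0.0005]
```

Call:
servo_tool(gripper=[0,1,1,1,1], delta_pos=[[0,0,0],[0,0,0],[0,0,0],[0,0,0],[0,0,0]], dr=[[0,0,0],[0,0,0],[0,0,0],[0,0,0],[0,0,0]])

```text
time_s: 14.82
ee_pos: [0.5291, -0.1463, 0.1109]
tool_rot: [[0.827, -0.55, 0.116], [-0.545, -0.835, -0.077], [0.139, 0.0, -0.99]]
ft_force: [-2.5, 0.9, 6.4]
finger_gap: 0.462
grip_force: 60.2
```

Call:
servo_tool(gripper=[1,1], delta_pos=[[0,0,0],[-0.014,0,-0.03]], dr=[[0,0,0],[0,0,0]])

```text
time_s: 15.08
ee_pos: [0.5249, -0.1436, 0.1187]
tool_rot: [[0.827, -0.55, 0.116], [-0.545, -0.835, -0.077], [0.14, 0.0, -0.99]]
ft_force: [0.8, -0.4, -1.6]
finger_gap: 0.46
grip_force: 60.5
```

Call:
servo_tool(gripper=[1,1,1,1,1], delta_pos=[[-0.025,0,-0.055],[-0.06,0,-0.13],[-0.1,0,-0.22],[-0.14,0,-0.31],[-0.16,0,-0.36]], dr=[[0,0,0],[0,0,0],[0,0,0],[0,0,0],[0,0,0]])

```text
time_s: 15.7
ee_pos: [0.4704, -0.1084, 0.2202]
tool_rot: [[0.827, -0.55, 0.115], [-0.544, -0.835, -0.077], [0.138, 0.001, -0.99]]
ft_force: [-0.0, 0.5, -0.8]
finger_gap: 0.458
grip_force: 60.6
```

```bash
cat > fh.py <<'E'
from h import *
from station import robot
# pose of held pot from wrist+side+top: axis angle b (in tool xz plane) and rim depth
import sys
W=robot.grab_frame('wrist');S=robot.grab_frame('side');T=robot.grab_frame('top')
s=robot.read_state();C=np.array(s['tool_rot']);p0=np.array(s['ee_pos'])
def pose(q): # q: angle from -tool z toward -tool x (deg), depth of rim beyond grasp pt, x offset
    a=np.radians(q[0]);u=-C[:,2]*np.cos(a)-C[:,0]*np.sin(a)
    G=p0-.0187*C[:,2]+q[2]*C[:,0]; return G+(q[1]-.128)*u,u
M=lambda q:cyl(*pose(q),.02,.128)
q0=np.array([24.,.024,0])
fs=[]
for n,f in(('W',W),('S',S),('T',T)):
    m=best(robot,'pot_s',f,M(q0));print(n,m and round(float(m[0]),2))
    if m and m[0]>.4: fs.append((f,m[2]['mask']))
for sel in [fs]+[[x] for x in fs]:
    g=lambda q:-sum(iou(f,M(q),m) for f,m in sel)/len(sel)
    r=minimize(g,q0,method='Nelder-Mead',options=dict(initial_simplex=[q0]+[q0+d for d in np.diag([6,.008,.006])],xatol=1e-4,fatol=1e-4))
    b,u=pose(r.x);print(r.x.round(4),round(-r.fun,3),'base',b.round(4),'axis',u.round(3))
b,u=pose(q0);print('nominal base',b.round(4),u.round(3))
# target: axis vertical, yaw kept
th=np.radians(q0[0]);R2=Ro.from_rotvec(np.cross(u,[0,0,1])/np.linalg.norm(np.cross(u,[0,0,1]))*np.arccos(u[2])).as_matrix()
go(robot,p0,R2@C); lb=R2@(b-p0);print('base rel tcp after upright',lb.round(4))
cv2.imwrite('pics/h%d.png'%W['shot'],np.hstack([cv2.resize(W['img'],(400,300)),cv2.resize(S['img'][120:270,190:390],(400,300),interpolation=3)])[:,:,::-1]);print(W['shot'])
E
python3 fh.py
```

```text
W 0.92
S 0.76
T 0.0
[ 2.70658e+01  2.14000e-02 -5.70000e-03] 0.861 base [ 0.5161 -0.1382  0.15  ] axis [-0.48   0.316  0.818]
[ 2.32063e+01  2.27000e-02 -3.30000e-03] 0.956 base [ 0.5125 -0.1358  0.1475] axis [-0.433  0.285  0.855]
[ 2.65667e+01  2.01000e-02 -4.00000e-03] 0.794 base [ 0.5175 -0.1391  0.1486] axis [-0.474  0.313  0.823]
nominal base [ 0.5157 -0.1379  0.1498] [-0.443  0.292  0.848]
t 16.0 pos [ 0.4719 -0.1093  0.2181] q [  14.   16.  -10.  128.   13.   31. -130.] F [-0.   0.  -1.4] gap 0.463 60.6
dpos [ 0.     -0.0008 -0.0046] dr [ 0.0009 -0.3543 -0.0006]
base rel tcp after upright [ 0.0064 -0.0042 -0.0869]
18
```

Call:
servo_tool(gripper=[1,1,1,1,1], delta_pos=[[0,0,-0.02],[0,0,-0.04],[0,0,-0.06],[0,0,-0.07],[0,0,-0.07]], dr=[[0,-0.08,0],[0,-0.17,0],[0,-0.26,0],[0,-0.354,0],[0,-0.354,0]])

```text
time_s: 16.62
ee_pos: [0.4714, -0.1094, 0.2373]
tool_rot: [[0.762, -0.553, -0.338], [-0.506, -0.833, 0.223], [-0.405, 0.001, -0.914]]
ft_force: [-0.7, 0.4, -1.3]
finger_gap: 0.461
grip_force: 60.6
```

```bash
python3 -c "
from h import *
from station import robot
s=robot.read_state();C=np.array(s['tool_rot']);a=np.radians(24);u=-C[:,2]*np.cos(a)-C[:,0]*np.sin(a);b=-.0187*C[:,2]-.104*u;print(u,b)
go(robot,np.array([.501,.0183,.13])-b,C)"
```

```text
[-6.07522934e-04  2.06320482e-03  9.99997687e-01] [ 0.00639128 -0.00438343 -0.08690397]
t 16.62 pos [ 0.4714 -0.1094  0.2373] q [  24.   27.  -15.  109.   -3.   67. -113.] F [-0.7  0.4 -1.3] gap 0.461 60.6
dpos [-0.1361 -0.4098  0.1342] dr [0. 0. 0.]
```

Call:
servo_tool(gripper=[1,1,1,1,1], delta_pos=[[-0.03,-0.08,0.02],[-0.07,-0.2,0.06],[-0.11,-0.32,0.1],[-0.136,-0.41,0.134],[-0.136,-0.41,0.134]], dr=[[0,0,0],[0,0,0],[0,0,0],[0,0,0],[0,0,0]])

```text
time_s: 17.25
ee_pos: [0.4912, 0.0281, 0.2189]
tool_rot: [[0.766, -0.545, -0.34], [-0.498, -0.838, 0.221], [-0.406, -0.0, -0.914]]
ft_force: [-0.8, -0.3, -1.5]
finger_gap: 0.461
grip_force: 60.7
```

```bash
python3 fh.py; python3 -c "
from h import *
from station import robot
s=robot.read_state();C=np.array(s['tool_rot']);a=np.radians(24);u=-C[:,2]*np.cos(a)-C[:,0]*np.sin(a);b=-.0187*C[:,2]-.104*u;print(u,b)
go(robot,np.array([.501,.0183,.09])-b,C)"
```

```text
W 0.84
S 0.87
T 0.73
[ 2.42846e+01  2.26000e-02 -3.20000e-03] 0.843 base [0.4963 0.0205 0.1321] axis [-0.005  0.006  1.   ]
[ 2.12568e+01  2.41000e-02 -1.00000e-04] 0.859 base [0.4941 0.022  0.1325] axis [ 0.039 -0.023  0.999]
[ 2.58787e+01  2.02000e-02 -1.10000e-03] 0.916 base [0.5004 0.0178 0.129 ] axis [-0.028  0.021  0.999]
[ 2.50286e+01  5.14000e-02 -7.90000e-03] 0.895 base [0.4934 0.0225 0.1629] axis [-0.016  0.013  1.   ]
nominal base [0.4983 0.0192 0.1322] [-0.001  0.003  1.   ]
t 17.55 pos [0.4925 0.0234 0.2193] q [  14.   28.  -19.  110.   -6.   62. -124.] F [ 0.3  0.1 -0.9] gap 0.463 60.8
dpos [-0.0017  0.0003  0.0014] dr [ 0.0005 -0.0016 -0.0013]
base rel tcp after upright [ 0.0063 -0.0042 -0.0869]
21
[-0.00125551  0.00272996  0.99999549] [ 0.00645171 -0.00443514 -0.08689688]
t 17.55 pos [0.4925 0.0234 0.2193] q [  14.   28.  -19.  110.   -6.   62. -124.] F [ 0.3  0.1 -0.9] gap 0.463 60.8
dpos [ 0.0635 -0.0022  0.1265] dr [0. 0. 0.]
```

View pics/h21.png

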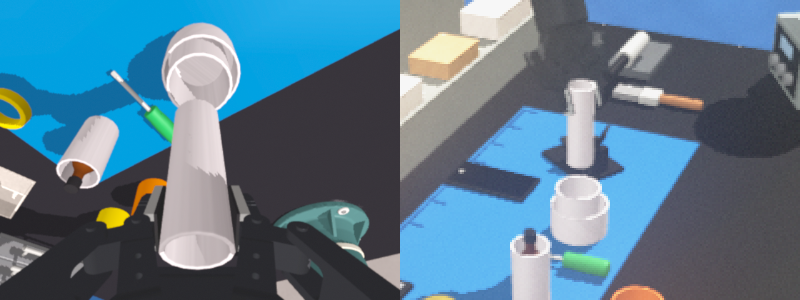

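View 8: pot_s hangs upright, about 50 mm above the stack and nearly in line with it. I'll lower it in stages.

Call:
servo_tool(gripper=[1,1,1,1], delta_pos=[[0.02,-0.002,0.04],[0.05,-0.002,0.09],[0.065,-0.002,0.126],[0.065,-0.002,0.126]], dr=[[0,0,0],[0,0,0],[0,0,0],[0,0,0]])

```text
time_s: 18.05
ee_pos: [0.494, 0.0238, 0.1754]
tool_rot: [[0.762, -0.55, -0.342], [-0.503, -0.835, 0.223], [-0.408, 0.002, -0.913]]
ft_force: [-0.1, 0.5, -1.2]
finger_gap: 0.457
grip_force: 60.7
```

```bash
python3 fh.py; python3 -c "
from h import *
from station import robot
s=robot.read_state();C=np.array(s['tool_rot']);a=np.radians(24);u=-C[:,2]*np.cos(a)-C[:,0]*np.sin(a);b=-.0187*C[:,2]-.104*u;print(u,b)
go(robot,np.array([.501,.0183,.02])-b,C)"
```

```text
W 0.9
S 0.82
T 0.75
[ 2.39921e+01  2.00000e-02 -4.00000e-03] 0.861 base [0.4986 0.0217 0.0876] axis [-0.001  0.001  1.   ]
[2.14781e+01 2.29000e-02 1.30000e-03] 0.929 base [0.4988 0.0216 0.0885] axis [ 0.036 -0.023  0.999]
[ 2.91458e+01  1.99000e-02 -8.20000e-03] 0.84 base [0.5035 0.0185 0.0897] axis [-0.076  0.051  0.996]
[ 2.50707e+01  4.58000e-02 -7.40000e-03] 0.908 base [0.4973 0.0226 0.1148] axis [-0.017  0.012  1.   ]
nominal base [0.5017 0.0197 0.09  ] [-0.001  0.001  1.   ]
t 18.35 pos [0.4954 0.024  0.1773] q [  13.   32.  -18.  111.   -6.   57. -124.] F [-0.8 -0.6 -1.1] gap 0.459 60.7
dpos [0.     0.0001 0.0012] dr [ 0.0002 -0.0016 -0.    ]
base rel tcp after upright [ 0.0064 -0.0042 -0.0869]
24
[-0.00198003  0.00159646  0.99999677] [ 0.0065244  -0.00432191 -0.08689716]
t 18.35 pos [0.4954 0.024  0.1773] q [  13.   32.  -18.  111.   -6.   57. -124.] F [-0.8 -0.6 -1.1] gap 0.459 60.7
dpos [0.0949 0.0053 0.2145] dr [0. 0. 0.]
```

View pics/h24.png

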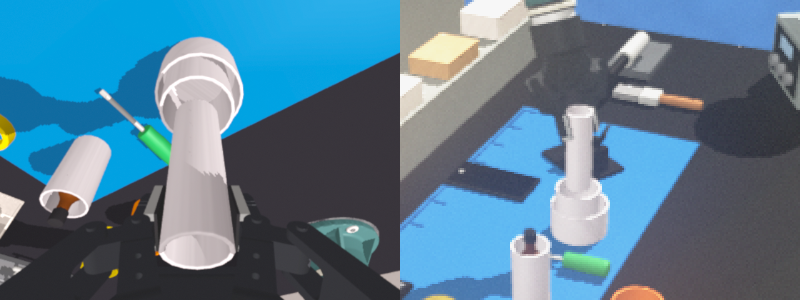

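View 9: pot_s is just above pot_l's mouth and looks centred. I'll lower it in.

Call:
servo_tool(gripper=[1,1,1,1,1], delta_pos=[[0.02,0.005,0.04],[0.044,0.005,0.095],[0.067,0.005,0.15],[0.086,0.005,0.195],[0.095,0.005,0.214]], dr=[[0,0,0],[0,0,0],[0,0,0],[0,0,0],[0,0,0]])

```text
time_s: 18.98
ee_pos: [0.4934, 0.0226, 0.1052]
tool_rot: [[0.762, -0.55, -0.341], [-0.503, -0.835, 0.222], [-0.407, 0.002, -0.913]]
ft_force: [-0.1, -0.6, -1.3]
finger_gap: 0.459
grip_force: 60.7
```

Call:
servo_tool(gripper=[1,1,1], delta_pos=[[0.004,0,0.009],[0.007,0,0.015],[0.007,0,0.015]], dr=[[0,0,0],[0,0,0],[0,0,0]])

```text
time_s: 19.35
ee_pos: [0.4945, 0.0225, 0.1019]
tool_rot: [[0.764, -0.55, -0.338], [-0.503, -0.835, 0.222], [-0.405, 0.0, -0.914]]
ft_force: [-0.6, -0.3, -0.6]
finger_gap: 0.463
grip_force: 60.7
```

Call:
servo_tool(gripper=[1,1,1], delta_pos=[[0.0015,0,0.003],[0.003,0,0.006],[0.003,0,0.006]], dr=[[0,0,0],[0,0,0],[0,0,0]])

```text
time_s: 19.73
ee_pos: [0.4943, 0.0224, 0.0996]
tool_rot: [[0.763, -0.55, -0.339], [-0.503, -0.835, 0.222], [-0.405, 0.001, -0.914]]
ft_force: [0.8, -0.1, -1.0]
finger_gap: 0.456
grip_force: 60.7
```

Call:
servo_tool(gripper=[1,1], delta_pos=[[0.0015,0,0.003],[0.0015,0,0.003]], dr=[[0,0,0],[0,0,0]])

```text
time_s: 19.98
ee_pos: [0.4945, 0.0225, 0.0993]
tool_rot: [[0.763, -0.55, -0.339], [-0.503, -0.835, 0.222], [-0.405, 0.001, -0.914]]
ft_force: [-0.2, -1.0, 4.5]
finger_gap: 0.461
grip_force: 61.1
```

pot_s now rests on the floor, with contact at +4.5 N. I'll release it and retreat along the fingers.

Call:
servo_tool(gripper=[-1,-1,-1,-1,-1], delta_pos=[[0,0,0],[0,0,0],[0,0,0],[0,0,0],[0,0,0]], dr=[[0,0,0],[0,0,0],[0,0,0],[0,0,0],[0,0,0]])

```text
time_s: 20.6
ee_pos: [0.4944, 0.0224, 0.0985]
tool_rot: [[0.763, -0.55, -0.339], [-0.503, -0.835, 0.222], [-0.405, 0.001, -0.914]]
ft_force: [-0.2, -0.4, -0.3]
finger_gap: 1.004
grip_force: 0.0
```

Call:
servo_tool(gripper=[-1,-1,-1,-1,-1], delta_pos=[[0,0,-0.05],[0,0,-0.15],[0,0,-0.27],[0,0,-0.4],[0,0,-0.5]], dr=[[0,0,0],[0,0,0],[0,0,0],[0,0,0],[0,0,0]])

```text
time_s: 21.22
ee_pos: [0.5465, -0.0116, 0.2383]
tool_rot: [[0.764, -0.551, -0.336], [-0.504, -0.835, 0.222], [-0.403, -0.0, -0.915]]
ft_force: [-0.2, -0.1, -0.2]
finger_gap: 1.002
grip_force: 0.0
```

```bash
python3 -c "
from h import *
from station import robot
W=robot.grab_frame('wrist');S=robot.grab_frame('side')
go(robot,[.5,0,.3],DOWN)
cv2.imwrite('pics/end.png',np.hstack([cv2.resize(W['img'],(400,300)),cv2.resize(S['img'][150:300,190:390],(400,300),interpolation=3)])[:,:,::-1])"
```

```text
t 21.32 pos [ 0.5489 -0.012   0.2395] q [  15.   31.  -17.  102.   -5.   68. -122.] F [0.5 0.3 0.4] gap 0.997 0.0
dpos [-0.2253  0.0558 -0.1224] dr [-0.078   0.2524 -0.3665]
```

View pics/end.png

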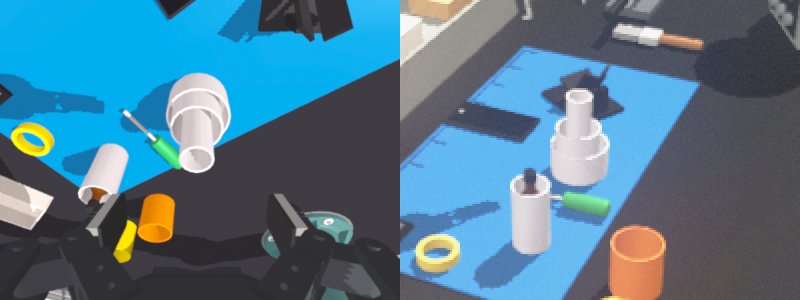

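View 10: the three pots are nested and upright, the bottle pot is where it was, and the gripper is clear. Handing in.

```bash
python3 -c "
from station import robot
print(robot.close_job())"
```

```text
the job is handed in; nothing more can be done
None
```

The three empty pots are nested upright on the mat, pot_s in pot_l in pot_xl. pot_m with its bottle and the other things were left alone, and the job was handed in at about 21 s.

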